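# Draw the graphite plate from under the batts

## Task

Draw the graphite plate out from under the stack of kiln batts, letting the two stop pins hold the stack back so that it is left standing neatly behind them, and bring the plate up flat, square and touching the stop bar at the end of the marver. Slide it with the fingertips on its bare end, pressing no harder than it needs (graphite cracks) and meeting the bar gently; do not touch the stack or disturb the hand tools lying around.

Things in the scene. Friction and masses are not known exactly. Their poses are not given: they have to be found in the camera images.
- marver: Polished steel slab 400 x 260 mm, 25 mm thick, fixed on screw feet. Origin under its middle; its top face is at z = +35 mm in its frame and stands 35 to 43 mm over the work surface (feet set differently each time). x runs along the 400 mm, away from the stop bar (bar at the -x end, stack at the +x end); y across. Slippery: graphite slides on it with friction about 0.1.
- pins (a point): Point on the marver's top face midway between the two fixed steel stop pins (each 10 mm thick, 35 mm high, 62 mm to either side of this point along y; at x = +35 mm in the marver's frame). The plate (105 mm wide) passes between them, the batts (140 mm wide) do not. Same axes as the marver.
- stop_bar: Dark steel bar 14 x 200 mm, 12 mm high, bolted across the -x end of the marver. Origin at the middle of its underside; same axes as the marver. The face that the plate must meet looks to +x, 7 mm from the origin (x = -185 mm in the marver's frame). Do not drive the plate into it with more than 12 N.
- plate: Dark grey graphite plate 180 x 105 x 6 mm, 0.21 kg, flat on the marver, x along its length and about along the marver's x; origin at the middle of its underside. Its -x end is bare for 80 to 110 mm. Too wide to pinch: slide it by closed fingertips pressed on the bare end. About 12 to 20 N drags it, less slips over it, above 30 N of pressing it cracks; hard: tens of N per mm.
- batt0: Bottom batt of the stack, lying on the plate: cream ceramic slab 110 (x) x 140 (y) x 8 mm, about 0.18 kg, origin at the middle of its underside. Its -x edge starts 4 to 12 mm behind the stop pins; as the plate is drawn to -x the stack rides with it until it meets the pins, which then hold it, and it settles 6 mm when the plate is out.
- batt1: Middle batt, the same as the bottom one, lying on it.
- batt2: Top batt, the same, lying on the middle one.
- mould: A shallow brass cup mould, 52 mm across the foot, 68 mm across the rim, 30 mm high, about 0.2 kg, standing on the top batt. Origin at the middle of its underside, z up. The top of the stack is 60 mm above the marver's top face.
- tweezers: Steel tweezers 195 x 27 mm, 14 mm high, lying on the marver beside the plate on its +y side; origin at the middle of its underside. Leave alone.
- jacks: Glassblower's jacks 185 x 35 mm, 16 mm high, lying on the marver beside the plate on its -y side; origin at about its middle. Leave alone.
- paddle: Wooden paddle, 265 mm long, 14 mm high, loose on the bench. Leave alone.
- block: Wooden block ladle, cup 84 mm across, 45 mm high, with a 150 mm handle, loose on the bench. Leave alone.
Mind the look-alikes: they are no part of the job. Leave any blue or red look-alike of the plate alone.

How it is judged:
On the way:
1. the plate is drawn clear of the stack, which has come down on the marver (x of plate in the frame of marver below -0.065 m and z of batt0 in the frame of marver between 0.032 and 0.038 m), for 0.1 s.
At the end, for the whole second after the job is handed in: Plate flat on the marver, end against the stop bar (gap under 4 mm), square within 3 degrees, within 30 mm of the marver's middle sideways; three batts piled flat on the marver behind the pins, within 30 mm of the pins and 20 mm of the middle; mould upright on top; all at rest (x of plate in the frame of marver between -0.105 and -0.091 m and y of plate in the frame of marver between -0.03 and 0.03 m and z of plate in the frame of marver between 0.032 and 0.038 m and angle between the x axis of plate and the x axis of marver, either way round below 0.05 rad and x of batt0 in the frame of marver between 0.085 and 0.125 m and y of batt0 in the frame of marver between -0.02 and 0.02 m and z of batt0 in the frame of marver between 0.032 and 0.038 m and x of batt1 in the frame of marver between 0.085 and 0.125 m and y of batt1 in the frame of marver between -0.02 and 0.02 m and z of batt1 in the frame of marver between 0.04 and 0.046 m and x of batt2 in the frame of marver between 0.085 and 0.125 m and y of batt2 in the frame of marver between -0.02 and 0.02 m and z of batt2 in the frame of marver between 0.048 and 0.054 m and x of mould in the frame of marver between 0.065 and 0.15 m and y of mould in the frame of marver between -0.045 and 0.045 m and z of mould in the frame of marver between 0.055 and 0.063 m and angle between mould's own z axis and vertical below 0.06 rad and linear speed of each of plate, batt0, batt1, batt2, mould below 0.01 m/s); the robot touches nothing.
It fails at once if the graphite plate is pressed with more than 30 N (it cracks) (contact force between the fingers and plate above 30 N).
It fails at once if the plate is driven against the stop bar with more than 12 N (contact force between plate and stop_bar above 12 N).
It fails at once if the robot touches the stack (batts or mould) (contact force between any of the fingers, the arm and batt0 above 0.5 N or contact force between any of the fingers, the arm and batt1 above 0.5 N or contact force between any of the fingers, the arm and batt2 above 0.5 N or contact force between any of the fingers, the arm and mould above 0.5 N).
It fails at once if the stack topples: the mould or a batt tips by more than 15 degrees (angle between any of batt0, batt1, batt2, mould's own z axis and vertical above 0.26 rad).
It fails at once if a hand tool (tweezers, jacks, paddle, block) is moved by more than 30 mm (distance of any of tweezers, jacks, paddle, block from where it was at the start of the episode above 0.03 m).
It also fails if it takes over 61 s, if anything falls off the work surface, if the arm or the gripper's body presses on something with over 40 N, if the wrist force passes 120 N, or if a joint passes its speed limit or range.

## Robot

A 6-joint arm with a two-finger parallel gripper is mounted at the origin on the work surface. World frame = base frame: x ahead of the robot, y to its left, z up, the work surface at z = 0. Lengths are in m, angles in rad, forces in N, time in s.
With the tool pointing down it reaches from about 0.35 to 0.975 m from the base axis. Payload 4.9 kg.
Tool frame: the origin (TCP) lies midway between the tips of the shut fingers; the grasp point (between the pads) lies 19 mm behind it; y points along the fingers, z is the direction in which the jaws open and shut, and the axes are right-handed (so a half turn about y gives the same grasp; the last joint's range is limited). The gripper opens to 85 mm and grips with 20 to 120 N. Pads are 22 mm wide; open, the fingers measure 114 mm over their backs; the gripper's body (76 mm by 85 mm) begins 54 mm behind the grasp point. The pads swing forward as they close: fully open they stand 13 mm farther back than shut.
Start: joints at [-1.404, 0.053, 1.613, -0, 1.476, -0.119], TCP at [0.176, -0.6, 0.231] pointing down, gripper open.
Joint ranges: [-3.01, 3.01], [-1.01, 2.22], [0.06, 2.58], [-1.02, 4.17], [0.09, 2.62], [-3.14, 3.14]. Speed limits (rad/s): [2.57, 2.57, 3.14, 3.14, 3.14, 3.14].

## Interface

Orientations are given as a unit quaternion [w, x, y, z].
In Python, from plant import * gives the robot as it stands.
- The arm moves only by the shell command python3 -m crank 'ROWS'. ROWS is JSON, a list that holds one entry, the list of rows, each a list of 5 numbers: the gripper command: -1 is shut, 1 is fully open, values between are in proportion, then the shift along the tool's x, y, z in cm, then the turn about the tool's y in degrees. In form: [[[jaw, dx, dy, dz, twist], ...]]. A call has 1 to 8 rows; each row shifts and turns the commanded pose from where the row before left it, along the tool's axes as they then stand; what a row does not reach is not made up. A row lasts 1/8 s, in which the tool goes at most 62.5 mm and 10.7 degrees, less where a joint would pass 70% of its speed; a pose out of reach is approached as far as the arm can. A call with a gripper value outside its range is refused whole. The fingers move at their own pace and stop on an object; the grip force is fixed at half the most. Time passes only in rows, so rows that do not move let the fingers close. It gives the time, the measured TCP pose, the force and the opening at its end, in the units of the state.
- state(): the state, without advancing time (a new reading comes with each control period).
- grab_frame(name): name is "side" or "top" or "wrist"; returns a dict with "frame" (400x640x3 uint8, red, green, blue), "fx", "fy", "cx", "cy" (pixels), "D" ([k1, k2, p1, p2, k3] as OpenCV has them; the pictures are not rectified), "pose" (4x4, takes a point from camera to world coordinates). Camera axes: x right, y up, looking along -z (the intrinsics and any distortion apply to the point x, -y, -z); pixel columns grow to the right and rows downward; lengths in m; the calibration is good to about 2 mm. A picture is of the moment at which its call begins. There is no depth.
- job_done(): hands the job in, once; it reports no verdict.
The state is a dict: "time": time; "joint_pos": joint angles; "joint_vel": joint speeds; "joint_efforts": joint torques, N m; "tool_pos": TCP position; "tool_rot": TCP orientation; "contact_force": force on the tool from outside, world axes, zero at the start; "ft_torque": the same for the moment, N m; "gripper_width": opening from 0.0 (shut) to 1.0 (fully open).
Only numpy, scipy, OpenCV 4.12 (cv2) and the standard library are available. Lean on these libraries where they do the work, as an engineer would, in place of code of your own. Each camera call takes 0.05 s, during which the arm holds its last target.

## Working session

There is one attempt and no reset: what is moved stays moved. The work goes in short steps, Python scripts to look and compute and a shell command to move; the robot and the scene stay as the last step left them, time stands still between calls to the robot, and variables do not carry over. Pictures are saved under pics/ and viewed, and the job is handed in when it is done.

```bash
ls; mkdir -p pics
python3 - <<'E'
from plant import *
import cv2
s=state(); print({k:s[k] for k in s})
for n in("side","top","wrist"):
    f=grab_frame(n); cv2.imwrite(f"pics/{n}0.png",f["frame"][:,:,::-1]); print(n,f["fx"],f["fy"],f["cx"],f["cy"],f["D"],f["pose"])
E
```

```text
pics
{'time': 0.0, 'joint_pos': array([-1.40401768e+00,  5.33847377e-02,  1.61429310e+00, -2.94357657e-06,
        1.47597942e+00, -1.18976854e-01]), 'joint_vel': array([ 5.05992473e-04,  8.12367119e-04, -3.68740595e-05,  1.05822780e-03,
       -1.55685678e-03, -1.85001997e-03]), 'joint_efforts': array([-1.15609495e-03, -3.93679726e+01, -3.70177209e+01, -1.06359878e-04,
        7.06827952e-03,  3.45494743e-05]), 'tool_pos': array([ 0.17608678, -0.5990386 ,  0.23004626]), 'tool_rot': array([ 0.100668  , -0.10070496,  0.70063092, -0.69917149]), 'contact_force': array([0.26661202, 1.09389858, 1.07622794]), 'ft_torque': array([0.03165671, 0.01265607, 0.02599896]), 'gripper_width': 1.0006050710453176}
side 518.3731812299487 518.3731812299487 317.4086526834785 194.6558924839717 [0.03494819 0.         0.         0.         0.        ] [[-0.8084045   0.33240295 -0.48578847 -0.29966519]
 [-0.58849972 -0.47359943  0.65526457  1.15565497]
 [-0.01225727  0.81560521  0.57847896  0.99515266]
 [ 0.          0.          0.          1.        ]]
top 435.12169979023713 435.12169979023713 318.9460225159054 208.3515514184055 [-0.03058205  0.          0.          0.          0.        ] [[-1.42076686e-02  9.92770747e-01 -1.19182158e-01  3.25258930e-01]
 [-9.99898454e-01 -1.39745488e-02  2.79154795e-03  9.74256692e-02]
 [ 1.10585026e-03  1.19209717e-01  9.92868481e-01  1.30727981e+00]
 [ 0.00000000e+00  0.00000000e+00  0.00000000e+00  1.00000000e+00]]
wrist 309.37286919893126 309.37286919893126 322.2770171322267 200.08969968889485 [-0.05104652  0.          0.          0.          0.        ] [[ 0.28112565  0.90738842  0.31243341  0.25636399]
 [-0.95966995  0.26628464  0.09014478 -0.57592419]
 [-0.00139989 -0.32517496  0.94565283  0.37188991]
 [ 0.          0.          0.          1.        ]]
```

View pics/top0.png

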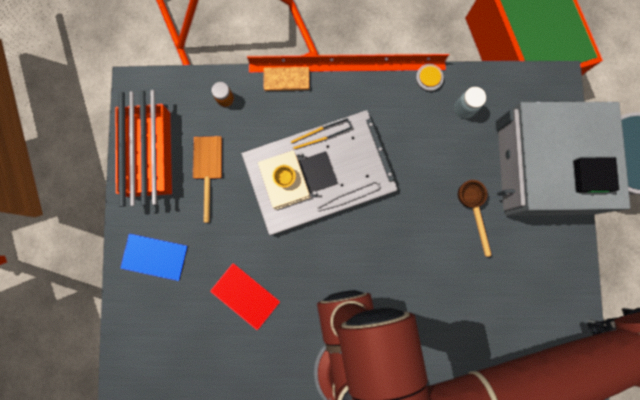

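View pics/side0.png

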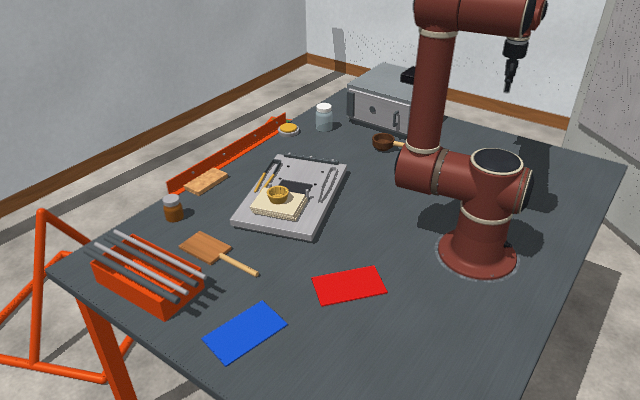

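The top view shows the marver with cream stack (286,177), the dark plate end (320,172) and the stop bar (380,148). The blue (154,257) and red (245,296) plates on the bench are the look-alikes. I'll enlarge the marver to confirm.

Run:
```python
import cv2
a=cv2.imread("pics/top0.png")[100:245,230:410]; cv2.imwrite("pics/topc.png",cv2.resize(a,None,fx=4.1,fy=4.1,interpolation=cv2.INTER_CUBIC))
a=cv2.imread("pics/side0.png")[140:250,220:360]; cv2.imwrite("pics/sidec.png",cv2.resize(a,None,fx=5,fy=5,interpolation=cv2.INTER_CUBIC))
```

```text
(no output)
```

View pics/topc.png

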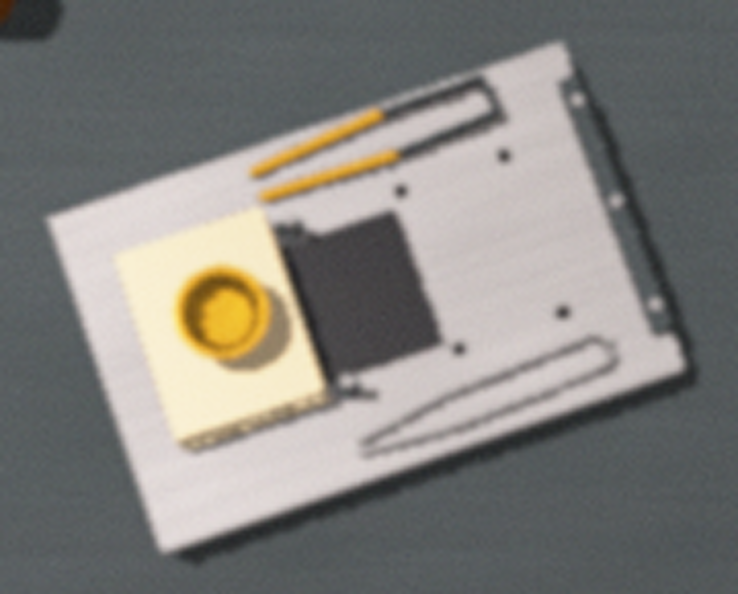

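View pics/sidec.png

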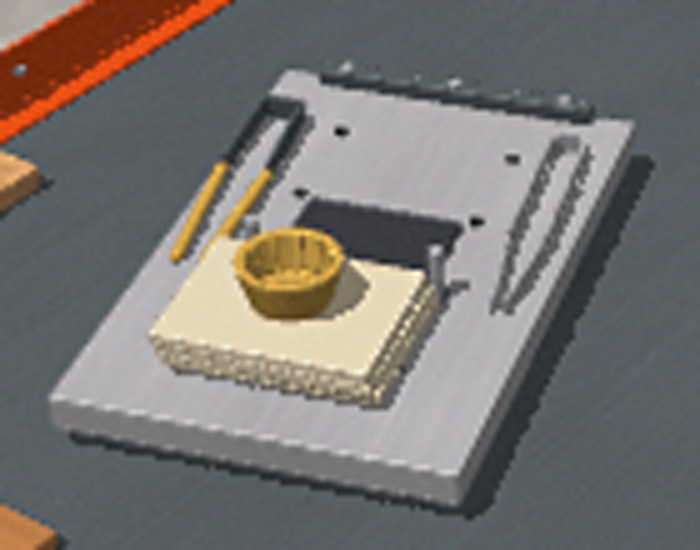

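```bash
cat > h.py <<'E'
import numpy as np, cv2
from plant import *
def ray(f,uv):
    K=np.array([[f["fx"],0,f["cx"]],[0,f["fy"],f["cy"]],[0,0,1]])
    n=cv2.undistortPoints(np.array(uv,float).reshape(-1,1,2),K,np.array(f["D"],float)).reshape(-1,2)
    d=np.c_[n[:,0],-n[:,1],-np.ones(len(n))]@f["pose"][:3,:3].T
    return f["pose"][:3,3],d
def plane(f,uv,z):
    o,d=ray(f,uv); return o+d*((z-o[2])/d[:,2])[:,None]
def tri(f,a,g,b):
    o,d=ray(f,a);p,e=ray(g,b);r=[]
    for i in range(len(d)):
        t,s=np.linalg.lstsq(np.c_[d[i],-e[i]],p-o,rcond=None)[0]
        r.append([*((o+t*d[i]+p+s*e[i])/2),np.linalg.norm(o+t*d[i]-p-s*e[i])])
    return np.array(r)
def proj(f,P):
    K=np.array([[f["fx"],0,f["cx"]],[0,f["fy"],f["cy"]],[0,0,1]])
    c=(np.atleast_2d(P)-f["pose"][:3,3])@f["pose"][:3,:3]
    return cv2.projectPoints(c*[1,-1,-1],np.zeros(3),np.zeros(3),K,np.array(f["D"],float))[0].reshape(-1,2)
E
python3 - <<'E'
from h import *
np.set_printoptions(precision=4,suppress=True)
t=grab_frame("top"); s=grab_frame("side")
a=np.array([(565,40),(48,217),(165,552),(692,370)])/4.1+[230,100]-.4
b=np.array([(285,70),(50,400),(460,475),(635,122)])/5+[220,140]-.4
print(tri(t,a,s,b))
# top view light mask -> quad
fr=t["frame"]; hsv=cv2.cvtColor(fr,cv2.COLOR_RGB2HSV)
m=((hsv[:,:,2]>150)).astype(np.uint8); m[:, :235]=0; m[:,405:]=0; m[:105]=0; m[240:]=0
m=cv2.morphologyEx(m,cv2.MORPH_CLOSE,np.ones((3,3),np.uint8))
c=max(cv2.findContours(m,0,2)[0],key=cv2.contourArea); h=cv2.convexHull(c)
q=cv2.approxPolyDP(h,6,True).reshape(-1,2); print(q, cv2.minAreaRect(h))
for z in(.035,.039,.043):
    P=plane(t,q,z); print(z,P[:,:2].tolist(),[np.linalg.norm(P[i]-P[i-1]).round(4) for i in range(len(P))])
    Q=plane(s,b,z); print(' side',Q[:,:2].tolist(),[np.linalg.norm(Q[i]-Q[i-1]).round(4) for i in range(4)])
E
```

```text
[[ 0.7798 -0.0574  0.0328  0.0013]
 [ 0.649   0.3235  0.0336  0.0022]
 [ 0.4036  0.2385  0.0345  0.0004]
 [ 0.5314 -0.1417  0.0342  0.0031]]
[[366 111]
 [395 189]
 [270 234]
 [242 153]] ((318.731689453125, 171.4718475341797), (86.64832305908203, 135.38392639160156), 70.97439575195312)
0.035 [[0.7732856961379722, -0.05305513347511169], [0.5325784229565971, -0.13239892783654872], [0.4044347581636821, 0.23809182443247845], [0.648146293259253, 0.3218665773940859]] [np.float64(0.3953), np.float64(0.2534), np.float64(0.392), np.float64(0.2577)]
 side [[0.7779864536867214, -0.05439486605340771], [0.6464363915347852, 0.3244716768902953], [0.4030105082771558, 0.2389157936416928], [0.5320597787755555, -0.1398657792578628]] [np.float64(0.2604), np.float64(0.4011), np.float64(0.258), np.float64(0.4002)]
0.039 [[0.7718771167886127, -0.05258202747533357], [0.5319266182465278, -0.131676367923043], [0.4041858323297649, 0.23764957531589942], [0.6471311474992605, 0.321160943596121]] [np.float64(0.394), np.float64(0.2527), np.float64(0.3908), np.float64(0.2569)]
 side [[0.7734969524313475, -0.04935379335432999], [0.6424949283906328, 0.3279343899808459], [0.4000831583846478, 0.24273493290105275], [0.528594809080354, -0.13446863437553636]] [np.float64(0.2593), np.float64(0.3994), np.float64(0.2569), np.float64(0.3985)]
0.043 [[0.770468537439253, -0.05210892147555542], [0.5312748135364583, -0.1309538080095372], [0.40393690649584774, 0.2372073261993204], [0.6461160017392682, 0.32045530979815606]] [np.float64(0.3928), np.float64(0.2519), np.float64(0.3896), np.float64(0.2561)]
 side [[0.7690074511759739, -0.04431272065525227], [0.6385534652464805, 0.33139710307139647], [0.39715580849213983, 0.24655407216041259], [0.5251298393851526, -0.1290714894932099]] [np.float64(0.2582), np.float64(0.3977), np.float64(0.2559), np.float64(0.3968)]
```

```bash
cat >> h.py <<'E'
from scipy.spatial.transform import Rotation as R
MO=np.array([.591,.0905]); A=np.radians(108.9)
def setm(o,a):
    global MO,A; MO=np.array(o);A=a
def toM(P):
    P=np.atleast_2d(P)[:,:2]-MO; c,s=np.cos(A),np.sin(A); return np.c_[P@[c,s],P@[-s,c]]
def toW(m):
    m=np.atleast_2d(m);c,s=np.cos(A),np.sin(A); return MO+np.c_[m[:,0]*c-m[:,1]*s,m[:,0]*s+m[:,1]*c]
def darkplate(t,box=(300,345,145,200)):
    g=cv2.cvtColor(t["frame"],cv2.COLOR_RGB2GRAY)
    m=np.zeros(g.shape,np.uint8);x0,x1,y0,y1=box
    m[y0:y1,x0:x1]=(g[y0:y1,x0:x1]<110); m=cv2.morphologyEx(m,cv2.MORPH_OPEN,np.ones((7,7),np.uint8))
    return max(cv2.findContours(m,0,1)[0],key=cv2.contourArea)
E
python3 - <<'E'
from h import *
np.set_printoptions(precision=4,suppress=True)
t=grab_frame("top"); Z=.035
c=darkplate(t); print(cv2.minAreaRect(c)); bp=cv2.boxPoints(cv2.minAreaRect(c)); print(bp, toM(plane(t,bp,Z+.006)))
cr=lambda l:np.array(l)/4.1+[230,100]-.4
n=["tip+y?","",""]
print("plate front corners",toM(plane(t,cr([(396,210),(442,343)]),Z+.006)))
print("bar ends",toM(plane(t,cr([(562,82),(653,335),(575,80),(680,330)]),Z+.012)))
print("dots",toM(plane(t,cr([(401,191),(504,155),(459,349),(563,312)]),Z)))
print("batt2 top",toM(plane(t,cr([(115,255),(263,207),(328,392),(182,440)]),Z+.03)))
print("mould foot/rim",toM(plane(t,cr([(223,314)]),Z+.06)))
print("jacks/tweezers",toM(plane(t,cr([(490,80),(505,118),(600,337),(618,360),(362,450)]),Z+.01)))
print("pins top ~",toM(plane(t,cr([(292,228),(348,380)]),Z+.035)))
s=state();r=R.from_quat(s["tool_rot"],scalar_first=True).as_matrix();print(r)
print("tool x dir deg",np.degrees(np.arctan2(r[1,0],r[0,0])),"z",np.degrees(np.arctan2(r[1,2],r[0,2])))
E
```

```text
((317.20001220703125, 170.60000610351562), (36.68241500854492, 29.725406646728516), 71.56504821777344)
[[297.3 157.9]
 [325.5 148.5]
 [337.1 183.3]
 [308.9 192.7]] [[ 0.0497 -0.0574]
 [-0.039  -0.0561]
 [-0.0356  0.0545]
 [ 0.0522  0.0529]]
plate front corners [[-0.0385 -0.0488]
 [-0.0364  0.0547]]
bar ends [[-0.1847 -0.0967]
 [-0.1804  0.1011]
 [-0.1942 -0.0949]
 [-0.2     0.1042]]
dots [[-0.0474 -0.0623]
 [-0.1278 -0.0624]
 [-0.0471  0.062 ]
 [-0.1275  0.0619]]
batt2 top [[ 0.1631 -0.0797]
 [ 0.0525 -0.0772]
 [ 0.0535  0.0642]
 [ 0.1614  0.0617]]
mould foot/rim [[ 0.1045 -0.0072]]
jacks/tweezers [[-0.136  -0.1164]
 [-0.1364 -0.0858]
 [-0.1444  0.0894]
 [-0.1507  0.1094]
 [ 0.0441  0.1087]]
pins top ~ [[ 0.0384 -0.0545]
 [ 0.0376  0.0616]]
[[-0.9594 -0.0001  0.282 ]
 [-0.282   0.0007 -0.9594]
 [-0.0001 -1.     -0.0007]]
tool x dir deg -163.6232202933964 z -73.62321660816782
```

```bash
cat >> h.py <<'E'
def go(mx,my,z=None):
    s=state();r=R.from_quat(s["tool_rot"],scalar_first=True).as_matrix();p=s["tool_pos"]
    w=toW([mx,my])[0]; d=np.array([w[0]-p[0],w[1]-p[1],0 if z is None else z-p[2]])
    zd=np.degrees(np.arctan2(r[1,2],r[0,2]))
    print("t",s["time"],"tcpM",toM(p[None])[0].round(4),"z",p[2].round(4),"target world",w,"tool d cm",(r.T@d*100).round(2),"yaw err(z vs -x)",zd-(np.degrees(A)-180),"F",s["contact_force"].round(2),"g",s["gripper_width"])
E
python3 -c "
from h import *
go(-.010,.003)"; python3 -m crank '[[[-1,0,0,0,-2.5]]]'; python3 -c "
from h import *
go(-.010,.003)"
```

```text
t 0.3 tcpM [-0.5184  0.6159] z 0.2309 target world [0.59140092 0.08006739] tool d cm [-5.900e+01  4.000e-02 -5.349e+01] yaw err(z vs -x) -2.5232166081678287 F [ 0.37 -0.38  0.61] g 1.0027317767679913
time: 0.42
tool_pos: [0.1762, -0.5996, 0.2311]
tool_rot: [0.116, -0.116, 0.698, -0.697]
contact_force: [0.6, 1.2, -0.6]
gripper_width: 0.815
t 0.425 tcpM [-0.5185  0.616 ] z 0.2311 target world [0.59140092 0.08006739] tool d cm [-6.134e+01  2.000e-02 -5.080e+01] yaw err(z vs -x) 0.04159298062631933 F [ 0.6   1.16 -0.57] g 0.8152509102838372
```

```bash
python3 -m crank '[[[-1,-4.1,0,-3.4,0],[-1,-4.1,0,-3.4,0],[-1,-4.1,0,-3.4,0],[-1,-4.1,0,-3.4,0],[-1,-4.1,0,-3.4,0],[-1,-4.1,0,-3.4,0],[-1,-4.1,0,-3.4,0]]]'
python3 -m crank '[[[-1,-4.1,0,-3.4,0],[-1,-4.1,0,-3.4,0],[-1,-4.1,0,-3.4,0],[-1,-4.1,0,-3.4,0],[-1,-4.1,0,-3.4,0],[-1,-4.1,0,-3.4,0],[-1,-4.1,0,-3.4,0],[-1,0,0,0,0]]]'; python3 -c "
from h import *
go(-.010,.003,.06)
f=grab_frame('wrist');cv2.imwrite('pics/w1.png',f['frame'][:,:,::-1])
f=grab_frame('side');cv2.imwrite('pics/s1.png',f['frame'][:,:,::-1])"
```

```text
time: 1.3
tool_pos: [0.3714, -0.2801, 0.2315]
tool_rot: [-0.116, 0.116, -0.697, 0.698]
contact_force: [1.1, -0.1, -0.2]
gripper_width: -0.002
time: 2.3
tool_pos: [0.5662, 0.0392, 0.231]
tool_rot: [0.117, -0.118, 0.697, -0.697]
contact_force: [0.1, -0.7, -0.1]
gripper_width: 0.005
t 2.3 tcpM [-0.0405  0.0401] z 0.231 target world [0.59140092 0.08006739] tool d cm [-3.73 17.1  -3.02] yaw err(z vs -x) 0.2321976143993112 F [ 0.13 -0.74 -0.11] g 0.005210950892243986
```

```bash
python3 -m crank '[[[-1,-3.7,0,-3,0],[-1,0,5,0,0],[-1,0,5,0,0],[-1,0,4,0,0],[-1,0,0,0,0],[-1,0,0,0,0]]]'; python3 -c "
from h import *
go(-.010,.003,.05)
f=grab_frame('wrist');cv2.imwrite('pics/w2.png',f['frame'][:,:,::-1])
f=grab_frame('side');cv2.imwrite('pics/s2.png',cv2.resize(f['frame'][100:260,200:380,::-1],None,fx=3.5,fy=3.5))"
```

```text
time: 3.15
tool_pos: [0.5917, 0.0759, 0.0934]
tool_rot: [-0.116, 0.115, -0.697, 0.698]
contact_force: [0.1, 0.7, 0.8]
gripper_width: 0.001
t 3.15 tcpM [-0.014   0.0041] z 0.0934 target world [0.59140092 0.08006739] tool d cm [-0.09  4.34 -0.4 ] yaw err(z vs -x) -0.0957121645334098 F [0.1  0.74 0.8 ] g 0.0010354858392224884
```

View pics/w2.png

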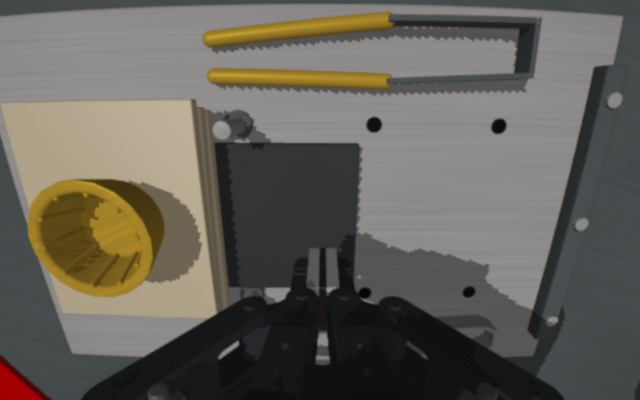

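View pics/s2.png

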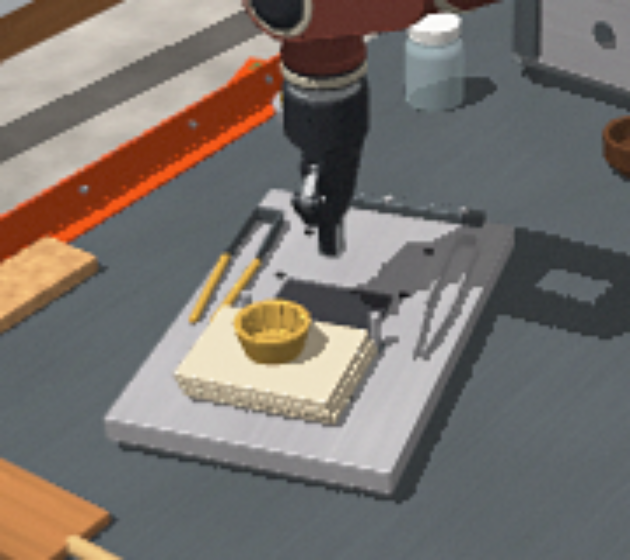

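The wrist view shows the fingertips over the bare end of the plate, at about (325,260). The plate's front edge is at x≈360 and the stack edge at x≈215, and the knuckles are clear of the mould. I'll descend.

```bash
python3 -m crank '[[[-1,-0.1,2,0,0],[-1,0,2,0,0],[-1,0,0,0,0],[-1,0,0,0,0]]]'; python3 -m crank '[[[-1,0,0.2,0,0],[-1,0,0,0,0]]]'; python3 -m crank '[[[-1,0,0.1,0,0],[-1,0,0,0,0]]]';python3 -m crank '[[[-1,0,0.1,0,0],[-1,0,0,0,0]]]'
```

```text
time: 3.75
tool_pos: [0.5914, 0.0772, 0.0508]
tool_rot: [0.116, -0.116, 0.698, -0.697]
contact_force: [0.4, -0.0, -0.8]
gripper_width: -0.0
time: 4.0
tool_pos: [0.5919, 0.0772, 0.0497]
tool_rot: [-0.116, 0.116, -0.697, 0.698]
contact_force: [-0.0, -0.2, 0.3]
gripper_width: 0.001
time: 4.25
tool_pos: [0.5916, 0.0772, 0.0484]
tool_rot: [0.116, -0.116, 0.698, -0.698]
contact_force: [0.3, -0.1, 0.2]
gripper_width: -0.001
time: 4.5
tool_pos: [0.5915, 0.0771, 0.0472]
tool_rot: [0.116, -0.116, 0.698, -0.698]
contact_force: [-0.5, 0.4, -0.0]
gripper_width: -0.0
```

```bash
for i in 1 2 3; do python3 -m crank '[[[-1,0,0.05,0,0],[-1,0,0,0,0]]]' | grep -E "tool_pos|contact"; done
```

```text
tool_pos: [0.5915, 0.0771, 0.0467]
contact_force: [-0.0, 0.3, 0.8]
tool_pos: [0.5916, 0.0771, 0.0463]
contact_force: [0.5, 0.3, -1.0]
tool_pos: [0.5916, 0.0772, 0.0457]
contact_force: [-0.7, -1.2, -0.1]
```

```bash
python3 -m crank '[[[-1,0,0.05,0,0],[-1,0,0,0,0]]]' | grep -E "tool_pos|contact"; python3 -m crank '[[[-1,0,0.04,0,0],[-1,0,0,0,0]]]' | grep -E "tool_pos|contact"
```

```text
tool_pos: [0.5915, 0.0771, 0.0452]
contact_force: [0.3, 0.5, 0.4]
tool_pos: [0.5916, 0.0771, 0.0449]
contact_force: [-0.3, 0.6, -0.6]
```

```bash
python3 -m crank '[[[-1,0,0.04,0,0],[-1,0,0,0,0]]]' | grep -E "tool_pos|contact"
```

```text
tool_pos: [0.5915, 0.0771, 0.0444]
contact_force: [-0.1, 0.2, -0.2]
```

```bash
python3 -m crank '[[[-1,0,0.04,0,0],[-1,0,0,0,0]]]' | grep -E "tool_pos|contact"; python3 -m crank '[[[-1,0,0.04,0,0],[-1,0,0,0,0]]]' | grep -E "tool_pos|contact"
```

```text
tool_pos: [0.5916, 0.0772, 0.0441]
contact_force: [0.2, -0.1, -0.1]
tool_pos: [0.5919, 0.0772, 0.0441]
contact_force: [-0.4, -0.3, 3.0]
```

```bash
python3 -m crank '[[[-1,0,0.04,0,0],[-1,0,0,0,0]]]' | grep -E "tool_pos|contact"
```

```text
tool_pos: [0.5922, 0.0772, 0.0441]
contact_force: [-1.4, 0.4, 5.4]
```

```bash
python3 -m crank '[[[-1,0,0.04,0,0],[-1,0,0,0,0]]]' | grep -E "tool_pos|contact"
```

```text
tool_pos: [0.5925, 0.0772, 0.0441]
contact_force: [-0.5, -0.2, 7.2]
```

```bash
python3 -m crank '[[[-1,0,0.04,0,0],[-1,0,0,0,0]]]' | grep -E "tool_pos|contact"
```

```text
tool_pos: [0.5927, 0.0772, 0.044]
contact_force: [-1.0, -0.5, 6.8]
```

```bash
python3 -m crank '[[[-1,0,0.08,0,0],[-1,0,0,0,0]]]' | grep -E "tool_pos|contact"
```

```text
tool_pos: [0.5934, 0.0772, 0.0441]
contact_force: [-1.6, -0.1, 10.6]
```

```bash
python3 -m crank '[[[-1,0,0.06,0,0],[-1,0,0,0,0]]]' | grep -E "tool_pos|contact"
```

```text
tool_pos: [0.5938, 0.0773, 0.0441]
contact_force: [-2.1, 0.4, 12.6]
```

```bash
python3 -m crank '[[[-1,0,0.08,0,0],[-1,0,0,0,0]]]' | grep -E "tool_pos|contact"
```

```text
tool_pos: [0.5944, 0.0773, 0.044]
contact_force: [-2.1, 1.0, 14.0]
```

```bash
python3 -m crank '[[[-1,0,0,0.1,0],[-1,0,0,0.2,0],[-1,0,0,0.2,0],[-1,0,0,0.2,0]]]' | grep -E "tool_pos|contact"
```

```text
tool_pos: [0.5969, 0.0712, 0.044]
contact_force: [-1.0, 3.2, 14.0]
```

Run:
```python
from h import *
go(-.1,.003)
f=grab_frame('wrist');cv2.imwrite('pics/w3.png',f['frame'][:,:,::-1])
```

```text
t 8.5 tcpM [-0.0202  0.0006] z 0.044 target world [ 0.62055349 -0.00508029] tool d cm [0.23 0.   7.98] yaw err(z vs -x) -0.027190318303752292 F [-0.95  3.21 13.98] g -3.7879077493856764e-05
```

View pics/w3.png

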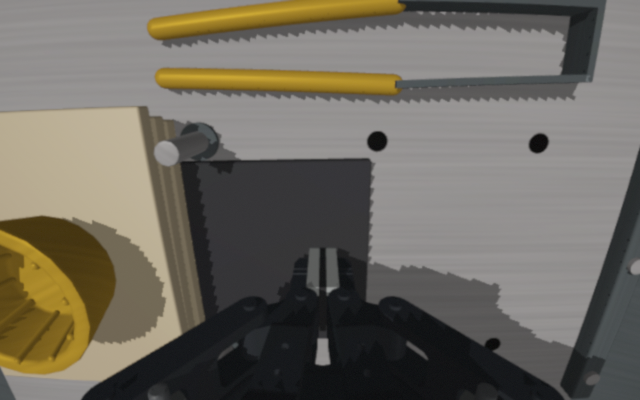

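Run:
```python
from h import *
f=grab_frame('wrist')
print("dots",toM(plane(f,[(377,141),(538,143)],.038)))
print("plate front",toM(plane(f,[(371,160),(368,261)],.044)))
print("stack edge top",toM(plane(f,[(141,110),(183,335)],.068)))
t=grab_frame('top')
cr=lambda l:np.array(l)/4.1+[230,100]-.4
print("dots",toM(plane(t,cr([(401,191),(504,155),(459,349),(563,312)]),.038)))
```

```text
dots [[-0.0467796  -0.06174098]
 [-0.12632715 -0.06134986]]
plate front [[-0.04337001 -0.05374726]
 [-0.04443516 -0.00050097]]
stack edge top [[ 0.04732235 -0.07792601]
 [ 0.04695459  0.02666591]]
dots [[-0.0470987  -0.06160473]
 [-0.1272531  -0.06165475]
 [-0.04679557  0.06245419]
 [-0.1269942   0.06231589]]
```

The plate is following the finger: both moved about 6.3 mm. I'll press a little harder and continue.

```bash
python3 -m crank '[[[-1,0,0.04,0.2,0],[-1,0,0.04,0.2,0],[-1,0,0,0.2,0],[-1,0,0,0.2,0],[-1,0,0,0.2,0]]]' | grep -E "tool_pos|contact"
```

```text
tool_pos: [0.6007, 0.0621, 0.044]
contact_force: [-1.2, 3.0, 16.4]
```

```bash
python3 -m crank '[[[-1,0,0,0.2,0],[-1,0,0,0.2,0],[-1,0,0,0.2,0],[-1,0,0,0.2,0],[-1,0,0,0.2,0]]]' | grep -E "tool_pos|contact"
```

```text
tool_pos: [0.604, 0.0525, 0.0441]
contact_force: [-1.2, 4.7, 15.5]
```

```bash
cat > look.py <<'E'
from h import *
import sys
n=sys.argv[1]
go(-.1,.0)
f=grab_frame('wrist');cv2.imwrite(f'pics/w{n}.png',f['frame'][:,:,::-1])
g=cv2.cvtColor(f["frame"],cv2.COLOR_RGB2GRAY)
# predicted front edge rows just in front of the finger: scan for dark->light along rows
for row in (180,200,220):
    r=g[row].astype(int); 
    x=np.arange(640); k=[i for i in range(300,520) if r[i-6:i-1].mean()<75 and r[i+1:i+6].mean()>95]
    if k:
        u=np.mean(k); print(row,u,toM(plane(f,[(u,row)],.044)))
E
python3 look.py 4
```

```text
t 9.9 tcpM [-0.0401  0.    ] z 0.0441 target world [ 0.62339174 -0.00410854] tool d cm [-0.    0.    5.99] yaw err(z vs -x) -0.0322826547180739 F [-1.24  4.69 15.45] g -0.0042687140449597484
180 370.5 [[-0.06321522 -0.04469114]]
200 369.5 [[-0.06320722 -0.03465395]]
220 370.0 [[-0.06395636 -0.02417049]]
```

View pics/w4.png

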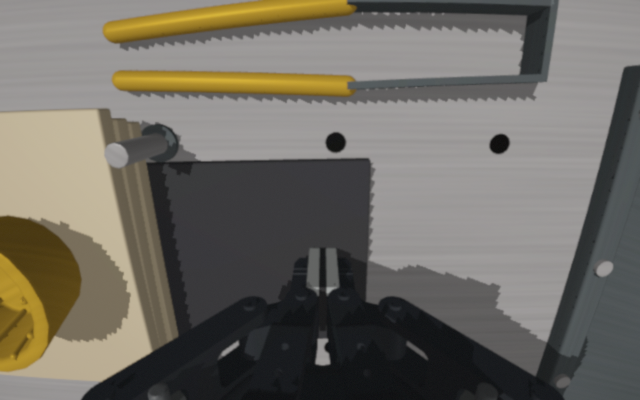

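No slip: the front edge is at −63.5 mm and has kept its 23.5 mm offset from the finger. The stack is now held by the pins. Continuing.

```bash
python3 -m crank '[[[-1,0,0,0.25,0],[-1,0,0,0.3,0],[-1,0,0,0.3,0],[-1,0,0,0.3,0],[-1,0,0,0.3,0],[-1,0,0,0.3,0]]]' | grep -E "tool_pos|contact"
```

```text
tool_pos: [0.6096, 0.0359, 0.044]
contact_force: [-1.1, 4.1, 15.4]
```

```bash
python3 -m crank '[[[-1,0,0,0.3,0],[-1,0,0,0.3,0],[-1,0,0,0.3,0],[-1,0,0,0.3,0],[-1,0,0,0.3,0],[-1,0,0,0.3,0]]]' | grep -E "tool_pos|contact"; python3 look.py 5
```

```text
tool_pos: [0.6155, 0.0184, 0.044]
contact_force: [-1.1, 3.4, 15.9]
t 11.45 tcpM [-0.0761  0.0002] z 0.044 target world [ 0.62339174 -0.00410854] tool d cm [-0.02  0.    2.39] yaw err(z vs -x) -0.02790044457952945 F [-1.15  3.37 15.86] g 0.0019043394177096766
180 370.5 [[-0.09926839 -0.04455783]]
200 368.5 [[-0.09877349 -0.03451955]]
220 368.5 [[-0.09926327 -0.02403476]]
```

View pics/w5.png

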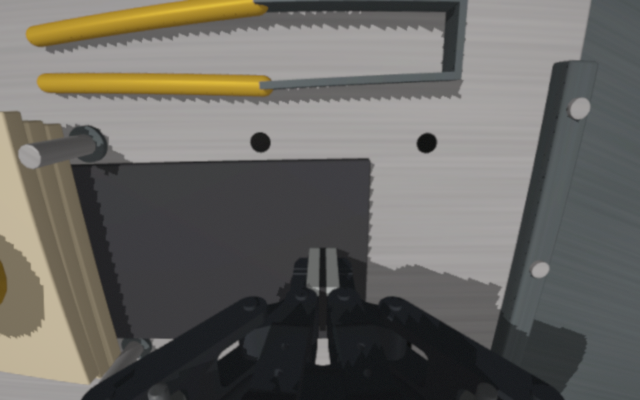

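```bash
python3 -m crank '[[[-1,0,0,0.3,0],[-1,0,0,0.3,0],[-1,0,0,0.3,0],[-1,0,0,0.3,0],[-1,0,0,0.3,0],[-1,0,0,0.3,0]]]' | grep -E "tool_pos|contact"
```

```text
tool_pos: [0.6213, 0.0012, 0.044]
contact_force: [-1.0, 1.9, 15.5]
```

```bash
python3 -m crank '[[[-1,0,0,0.3,0],[-1,0,0,0.3,0],[-1,0,0,0.3,0],[-1,0,0,0.3,0],[-1,0,0,0.3,0],[-1,0,0,0.3,0]]]' | grep -E "tool_pos|contact"
```

```text
tool_pos: [0.6271, -0.0159, 0.044]
contact_force: [-0.9, 2.2, 14.5]
```

```bash
python3 -m crank '[[[-1,0,0,0.3,0],[-1,0,0,0.3,0],[-1,0,0,0.3,0],[-1,0,0,0.3,0],[-1,0,0,0.3,0],[-1,0,0,0.2,0],[-1,0,0,0.1,0],[-1,0,0,0,0]]]' | grep -E "tool_pos|contact"; python3 look.py 6
```

```text
tool_pos: [0.633, -0.0333, 0.044]
contact_force: [0.0, 1.0, 13.6]
t 14.0 tcpM [-0.1308  0.0004] z 0.044 target world [ 0.62339174 -0.00410854] tool d cm [-0.04 -0.01 -3.08] yaw err(z vs -x) -0.028673402328536213 F [ 0.03  0.96 13.65] g -0.0005225530368213588
180 401.0 [[-0.16851913 -0.04429572]]
200 395.77777777777777 [[-0.16675252 -0.03423378]]
220 390.5 [[-0.1648981  -0.02373374]]
```

View pics/w6.png

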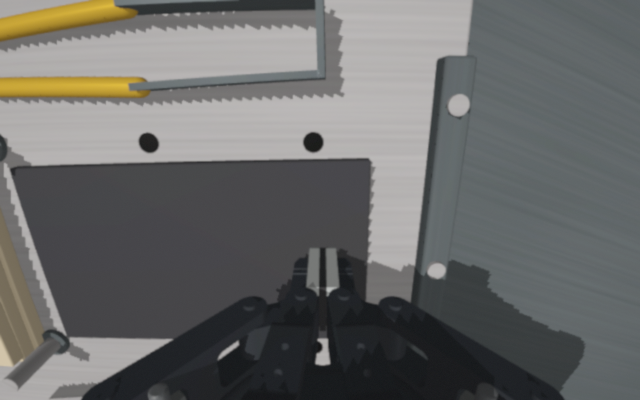

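Run:
```python
from h import *
f=grab_frame('wrist')['frame'][:,:,::-1]
cv2.imwrite('pics/w6c.png',cv2.resize(f[50:270,350:490],None,fx=2.7*1.9/1.9,fy=2.7))
cv2.imwrite('pics/w6d.png',cv2.resize(f[130:270,350:490],None,fx=4.2,fy=4.2,interpolation=cv2.INTER_CUBIC))
```

```text
(no output)
```

View pics/w6d.png

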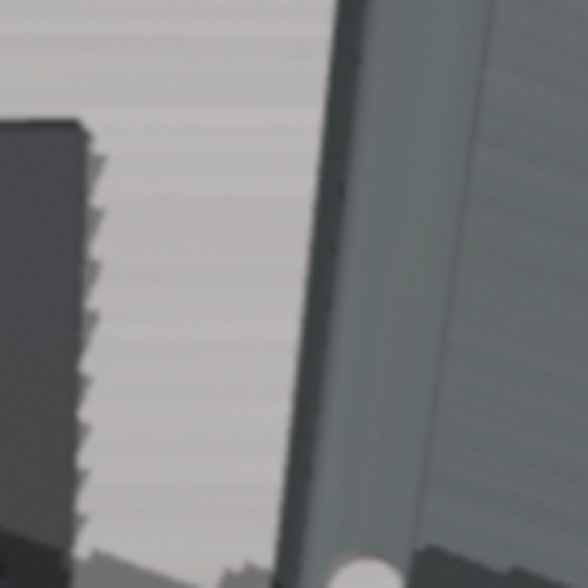

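Run:
```python
from h import *
f=grab_frame('wrist')
c=lambda l:np.array(l)/4.2+[350,130]-.4
p=toM(plane(f,c([(84,122),(72,540)]),.044)); b=toM(plane(f,c([(336,2),(322,130),(274,575)]),.038)); bt=toM(plane(f,c([(366,2),(350,130),(303,575)]),.05))
print(p,b,bt)
a=lambda q:np.degrees(np.arctan2(q[-1,0]-q[0,0],q[-1,1]-q[0,1]))
print(a(p),a(b),a(bt))
t=grab_frame('top'); cv2.imwrite('pics/t6.png',cv2.resize(t['frame'][100:245,230:410,::-1],None,fx=4.1,fy=4.1,interpolation=cv2.INTER_CUBIC))
```

```text
[[-0.15300435 -0.05458462]
 [-0.15401715 -0.00236099]] [[-0.18194857 -0.06719391]
 [-0.18181656 -0.05252281]
 [-0.18181893  0.00640115]] [[-0.18094713 -0.06841964]
 [-0.18070103 -0.05492193]
 [-0.18120148 -0.00071526]]
-1.1110237667615754 0.1009291722634794 -0.21524255975670817
```

View pics/t6.png

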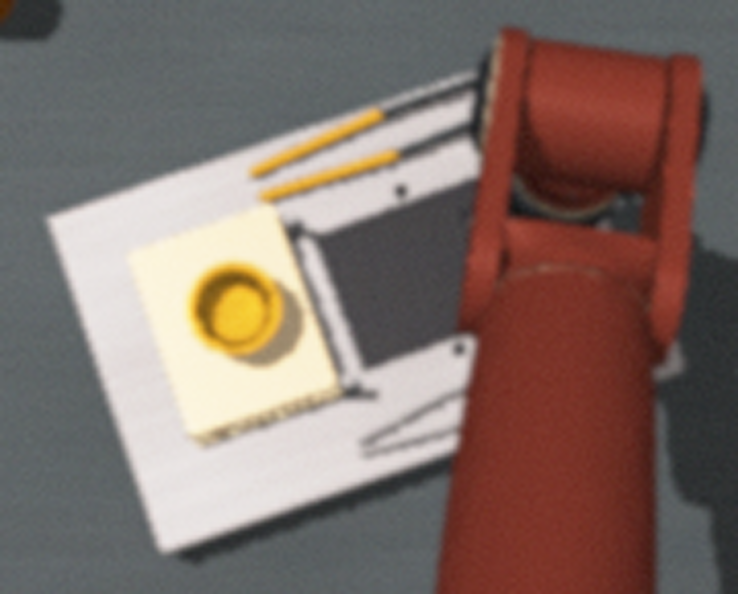

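The stack has settled on the marver behind the pins, and the plate is about 28 mm short of the bar, square to within about 1.1°. I'll ease it forward with a 1° correction.

```bash
python3 -m crank '[[[-1,0,0,0.25,0.5],[-1,0,0,0.3,0.5],[-1,0,0,0.3,0],[-1,0,0,0.3,0],[-1,0,0,0.3,0],[-1,0,0,0.3,0],[-1,0,0,0.2,0],[-1,0,0,0.1,0]]]' | grep -E "tool_pos|contact"
```

```text
tool_pos: [0.6393, -0.0529, 0.0441]
contact_force: [-1.0, 1.8, 15.3]
```

```bash
python3 -m crank '[[[-1,0,0,0,0]]]' | grep -E "tool_pos|contact"
python3 - <<'E'
from h import *
go(-.1,0)
f=grab_frame('wrist')['frame'][:,:,::-1]
cv2.imwrite('pics/w7d.png',cv2.resize(f[130:270,340:480],None,fx=4.2,fy=4.2,interpolation=cv2.INTER_CUBIC))
E
```

```text
tool_pos: [0.6393, -0.0529, 0.0441]
contact_force: [0.2, 0.7, 13.6]
t 15.325 tcpM [-0.1513  0.0008] z 0.0441 target world [ 0.62339174 -0.00410854] tool d cm [ 0.01 -0.02 -5.13] yaw err(z vs -x) -1.028332478237246 F [ 0.2   0.67 13.62] g 0.0025781336765234543
```

View pics/w7d.png

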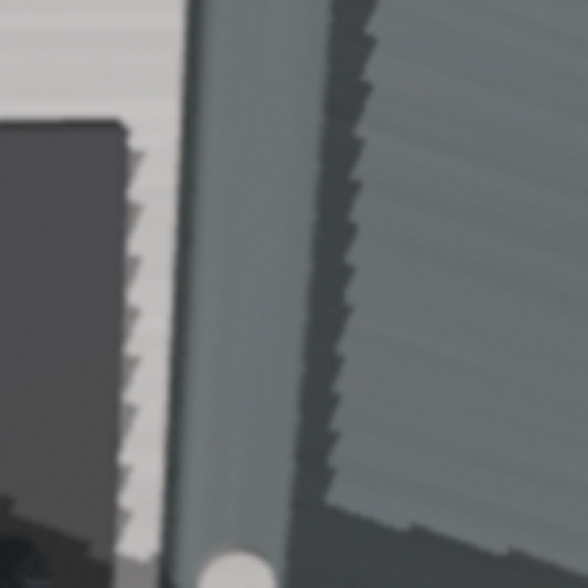

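```bash
python3 - <<'E'
from h import *
f=grab_frame('wrist')
c=lambda l:np.array(l)/4.2+[340,130]-.4
print(toM(plane(f,c([(125,125),(115,540)]),.044)),toM(plane(f,c([(178,125),(162,540)]),.038)))
E
python3 -m crank '[[[-1,0,0,0.2,0],[-1,0,0,0.15,0],[-1,0,0,0,0]]]' | grep -E "tool_pos|contact"
```

```text
[[-0.17443939 -0.05348229]
 [-0.17476662 -0.00157923]] [[-0.1815177  -0.05218661]
 [-0.18179285  0.00194717]]
tool_pos: [0.6404, -0.0563, 0.0441]
contact_force: [0.1, 1.3, 14.4]
```

```bash
python3 -m crank '[[[-1,0,0,0.1,0],[-1,0,0,0.1,0],[-1,0,0,0,0]]]' | grep -E "tool_pos|contact"
```

```text
tool_pos: [0.6409, -0.0581, 0.044]
contact_force: [0.8, 1.6, 14.7]
```

```bash
python3 -m crank '[[[-1,0,0,0.08,0],[-1,0,0,0,0]]]' | grep -E "tool_pos|contact"
```

```text
tool_pos: [0.6411, -0.0588, 0.0441]
contact_force: [-1.2, 1.3, 14.7]
```

```bash
python3 -m crank '[[[-1,0,0,0.05,0],[-1,0,0,0,0]]]' | grep -E "tool_pos|contact"
```

```text
tool_pos: [0.6412, -0.0588, 0.044]
contact_force: [-1.7, 3.0, 15.3]
```

```bash
python3 -m crank '[[[-1,0,0,0.05,0],[-1,0,0,0,0]]]' | grep -E "tool_pos|contact"
```

```text
tool_pos: [0.6412, -0.0589, 0.044]
contact_force: [-1.1, 4.5, 16.2]
```

```bash
python3 -m crank '[[[-1,0,0,0.05,0],[-1,0,0,0,0]]]' | grep -E "tool_pos|contact"
python3 - <<'E'
from h import *
go(-.1,0)
f=grab_frame('wrist')['frame'][:,:,::-1]
cv2.imwrite('pics/w8d.png',cv2.resize(f[130:270,340:480],None,fx=4.2,fy=4.2,interpolation=cv2.INTER_CUBIC))
E
```

```text
tool_pos: [0.6413, -0.0593, 0.044]
contact_force: [-1.6, 4.6, 15.1]
t 17.175 tcpM [-0.1581  0.0009] z 0.044 target world [ 0.62339174 -0.00410854] tool d cm [ 0.01 -0.01 -5.81] yaw err(z vs -x) -1.0252587403969784 F [-1.58  4.62 15.12] g -0.0035346150390742105
```

View pics/w8d.png

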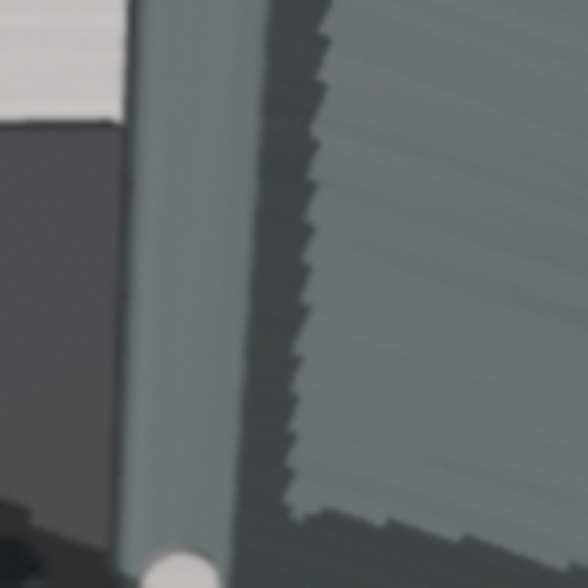

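The plate is against the bar along the visible edge, with about 3–4 N on it. I'll ease off and lift.

```bash
python3 -m crank '[[[-1,0,0,-0.05,0],[-1,0,-0.1,0,0],[-1,0,-0.1,0,0],[-1,0,-0.1,0,0],[-1,0,-0.1,0,0],[-1,0,-0.5,0,0],[-1,0,-2,0,0],[-1,0,-5,0,0]]]' | grep -E "tool_pos|contact"; python3 -m crank '[[[-1,0,-5,0,0],[-1,0,-4,0,0],[-1,5,0,0,0],[-1,5,0,0,0],[-1,5,0,0,0],[-1,5,0,0,0],[-1,0,0,0,0]]]'
python3 - <<'E'
from h import *
go(-.1,0)
t=grab_frame('top'); cv2.imwrite('pics/t8.png',cv2.resize(t['frame'][100:245,230:410,::-1],None,fx=4.1,fy=4.1,interpolation=cv2.INTER_CUBIC))
t=grab_frame('side'); cv2.imwrite('pics/s8.png',cv2.resize(t['frame'][140:250,220:360,::-1],None,fx=5,fy=5,interpolation=cv2.INTER_CUBIC))
E
```

```text
tool_pos: [0.6353, -0.059, 0.1163]
contact_force: [1.2, -0.5, 1.2]
time: 19.1
tool_pos: [0.4452, -0.1213, 0.2089]
tool_rot: [-0.109, 0.109, -0.698, 0.699]
contact_force: [0.4, 0.7, 0.2]
gripper_width: 0.001
t 19.1 tcpM [-0.1532  0.2065] z 0.2089 target world [ 0.62339174 -0.00410854] tool d cm [-20.54   0.    -5.74] yaw err(z vs -x) -1.1724781086927294 F [0.38 0.68 0.24] g 0.000889947933270629
```

View pics/t8.png

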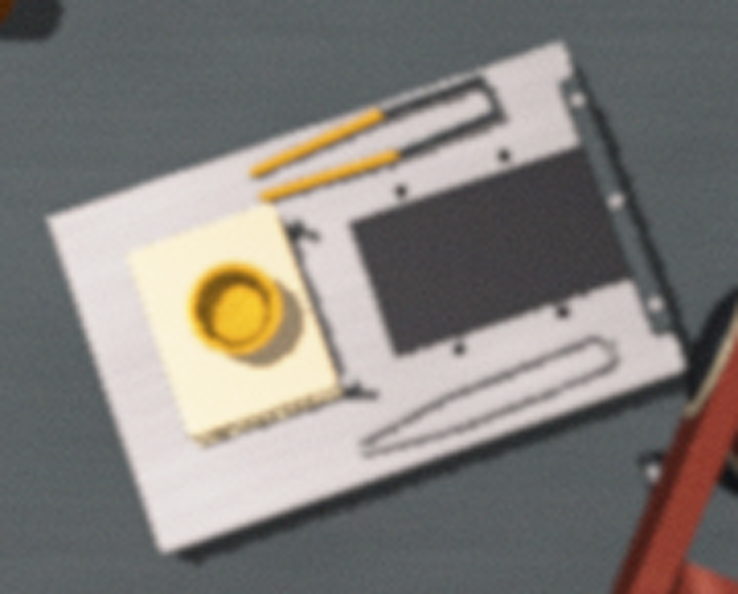

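View pics/s8.png

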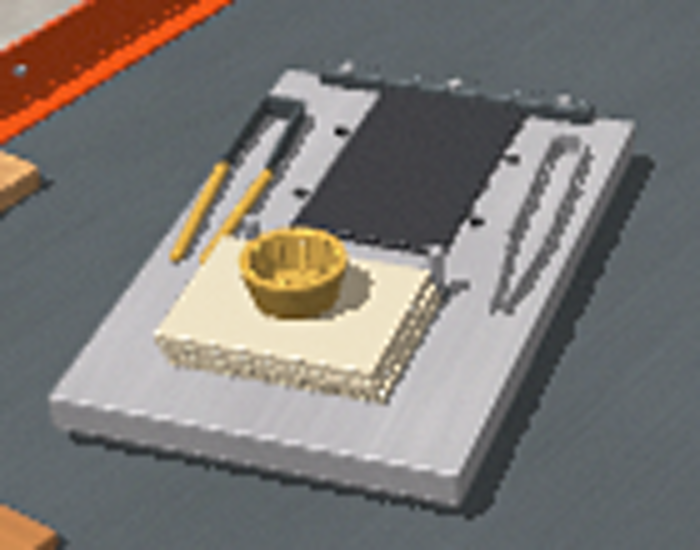

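Run:
```python
from h import *
np.set_printoptions(precision=4,suppress=True)
t=grab_frame('top');cr=lambda l:np.array(l)/4.1+[230,100]-.4
p=toM(plane(t,cr([(352,222),(582,149),(633,281),(397,356)]),.044)); print("plate",p,p.mean(0))
e=p[1]+p[2]-p[0]-p[3]; print("yaw",np.degrees(np.arctan2(-e[1],-e[0])))
b=toM(plane(t,cr([(129,255),(275,206),(345,388),(200,442)]),.062)); print("batt2",b,b.mean(0))
print("mould",toM(plane(t,cr([(237,309)]),.092)))
print("tools",toM(plane(t,cr([(490,80),(505,118),(600,337),(618,360),(362,450)]),.045)))
```

```text
plate [[-0.0052 -0.0504]
 [-0.1813 -0.0453]
 [-0.1816  0.0589]
 [-0.0025  0.0531]] [-0.0926  0.0041]
yaw -1.7608947195049847
batt2 [[ 0.1539 -0.0771]
 [ 0.0441 -0.0758]
 [ 0.0412  0.0651]
 [ 0.1501  0.0668]] [ 0.0973 -0.0052]
mould [[ 0.0943 -0.0078]]
tools [[-0.136  -0.1164]
 [-0.1364 -0.0858]
 [-0.1444  0.0894]
 [-0.1507  0.1094]
 [ 0.0441  0.1087]]
```

Run:
```python
from h import *
np.set_printoptions(precision=4,suppress=True)
t=grab_frame('top');g=cv2.cvtColor(t["frame"],cv2.COLOR_RGB2GRAY).astype(float)
G=lambda m:g[tuple(np.clip(np.round(proj(t,[*toW(m)[0],.044])[0]).astype(int)[::-1],0,399))]
import scipy.ndimage as nd
def edge(fixed,axis,lo,hi):  # scan across for half-level crossing
    s=np.linspace(lo,hi,161)
    m=np.array([(fixed,v) if axis==1 else (v,fixed) for v in s])
    px=proj(t,np.c_[toW(m),np.full(len(m),.044)]); v=nd.map_coordinates(g,[px[:,1],px[:,0]],order=1)
    d=np.abs(np.gradient(nd.gaussian_filter1d(v,4))); w=d*(d>d.max()*.4); return (w*s).sum()/w.sum()
X=np.linspace(-.165,-.02,15)
for lo,hi in((-.065,-.035),(.04,.07)):
    y=[edge(x,1,lo,hi) for x in X]; k=np.polyfit(X,y,1); print("side",np.degrees(np.arctan(k[0])),np.median(y),np.round(np.array(y)-np.polyval(k,X),4))
Y=np.linspace(-.04,.04,12); x=[edge(y,0,-.02,.012) for y in Y]; k=np.polyfit(Y,x,1); print("rear",-np.degrees(np.arctan(k[0])),np.polyval(k,0))
f=t['frame'][130:190,360:400,::-1]; cv2.imwrite('pics/t9.png',cv2.resize(f,None,fx=10,fy=10,interpolation=cv2.INTER_CUBIC))
f=grab_frame('wrist')['frame'][:,:,::-1]; cv2.imwrite('pics/w9.png',f)
```

```text
side -0.7810072904528037 -0.05059127408976428 [ 0.0005  0.0006  0.0007  0.0008 -0.0039  0.0004  0.0003  0.0002  0.0001
  0.0001  0.0001 -0.0006 -0.      0.0002  0.0005]
side -1.016615895170724 0.0553046837663994 [-0.0011 -0.0015 -0.     -0.0009  0.0073 -0.0013 -0.0011 -0.0006 -0.0006
 -0.0008 -0.0008  0.0025  0.0005 -0.0006 -0.001 ]
rear -0.8721091274840859 -0.0017477785261116594
```

View pics/t9.png

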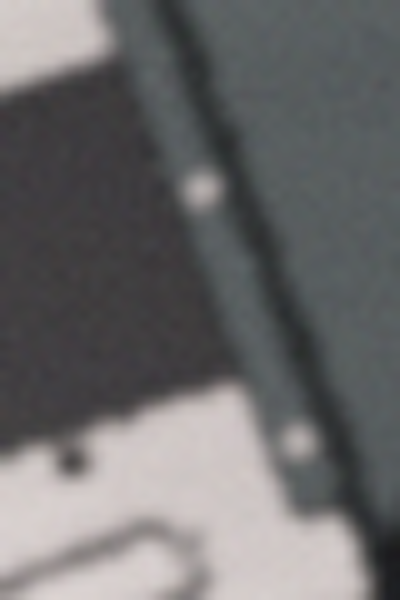

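View pics/w9.png

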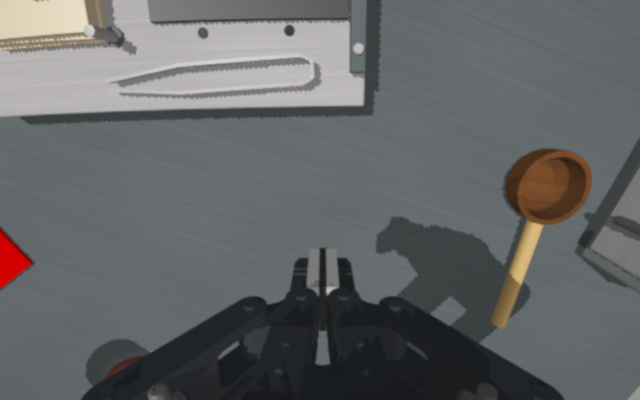

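```bash
python3 -c "
from h import *
print(state()['time'],state()['contact_force']); print(job_done())"
```

```text
19.35 [ 0.31203582 -0.70705658 -0.02523267]
the job is handed in; nothing more can be done
None
```

I drew the plate out with shut fingertips on its bare end and brought it up against the stop bar. The two pins held the stack back, and the job was handed in at 19.4 s; no verdict was reported.

**Forces:** The readings taken at the end of each move showed 14–16 N of pressing and at most about 5 N of drag. On meeting the bar, the drag rose by about 3–4 N over the sliding value.

**Plate:** The pictures show no visible gap at the bar, and its centre is about +2 to +4 mm sideways. Edge fits put it about 0.8–1.0° off square, against a limit of about 2.9°. A rougher corner reading gave 1.8°, so the two disagree but both pass.

**Stack:** It is down on the marver behind the pins, with the batts neatly piled and the mould upright. The top batt centre reads about x = 0.097, y = −0.005 m in the marver's frame.

**Known offset:** My marver frame reads the bar face at about −182 mm instead of −185 mm. Corrected for this, the plate centre is about −95 mm and the batt centre about 94 mm, both within limits.

**Hand tools:** The jacks and tweezers look unmoved in the top view. I did not measure the paddle and block again, but the arm stayed well clear of them.

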